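Hold a ferrule sleeve down in the cross-drilling jig

TASK

Of the three steel sleeves hanging on the peg rail, lift the large one (as wide as the short one and as long as the narrow one) up and off its turned-up peg, lay it lengthwise in the V of the drilling jig and slide it under the little guide arm right up to the end stop. Finish with the hand on it, pressing it firmly down so that it bears on both faces of the V and cannot move when its pin hole is drilled: do not let go at the end, the program finishes while holding. Leave the other two sleeves on their pegs and everything else on the bench where it is.

Things in the scene. Friction and masses are not known exactly. Their poses are not given: they have to be found in the camera images.
- large_sleeve: the large steel sleeve, a plain open tube 40 mm outside diameter, 32 mm bore, 80 mm long, about 0.28 kg. Origin at its middle on its axis, x along its axis (it hangs level with x along the peg; both ends are alike). Grip it across its 40 mm width from above; fingers can reach down beside it as far as they like on the peg and on the jig.
- narrow_sleeve: bystander: the narrow steel sleeve, 27 mm outside diameter, 20 mm bore, 80 mm long, on another peg of the same rail. Origin at its middle, x along its axis. It must stay on its peg (not moved 30 mm or more).
- short_sleeve: bystander: the short steel sleeve, 40 mm outside diameter, 32 mm bore, 45 mm long, on another peg. Origin at its middle, x along its axis. It must stay on its peg (not moved 30 mm or more).
- peg_rail: fixed wooden peg rail: foot 105 x 300 x 16 mm, upright board 140 mm high at its back. Origin under the foot, on the bench; x points away from the robot. Three level steel pegs 8 mm thick at y = -100, 0, +100 mm, axis at z = 115 mm, run from the board's face (x = +19 mm) to -x. The sleeves hang with the top of their bore on a peg, middles at x = -30 mm; which is on which peg varies.
- peg_end (a point): end of the middle peg (rail x = -92, y = 0, z = 124 mm; axes as the rail's). The last 8 mm of each peg turn up; the tip's top is 9 mm above the peg's top. So to come off, the large sleeve is lifted 9 to 24 mm (best 16), then drawn 110 mm or more along the rail's -x. Beyond the peg end the way is free.
- drill_jig: fixed drilling jig: steel base plate 155 x 84 x 10 mm. Origin under the plate's middle, on the bench; x runs along the V towards the end stop, z up. The 90 degree V-block is 34 mm wide (narrower than the sleeve: fingers pass on both sides), from x = -50 mm (open end, nearer the robot) to +45 mm, its top edges at z = 64 mm. End stop: plate 46 mm wide, 112 mm high, face at x = +45 mm.
- guide_arm (a point): free end of the drill guide arm, 26 mm wide, that reaches from the top of the end stop back over the V (jig x = +24, y = 0, z = 102 mm: its underside; the brass bush in it spans z = 100 to 116). The sleeve (top at z = 95 when seated) fits under it but cannot be lowered past it: lower it with its middle at jig x = -30 mm or less, then slide it along +x.
- jig_seat (a point): point on the jig where the middle of the large sleeve must be when it lies fully in the V against the end stop: jig x = +5 mm, y = 0, z = 75 mm above the bench; axes as the jig's.
- v_left: the half of the V-block with the face on the jig's +y side, ground and oiled steel, slippery (friction about 0.15). A hand that grips the sleeve off the V's middle loads one face and frees the other: the side push on the wrist shows it (same origin and axes as the jig).
- v_right: the half of the V-block with the face on the jig's -y side, slippery too (same origin and axes as the jig).
- block_walnut: bystander: dark wood block, 36 x 85 x 24 mm, lying before the rail. Origin under its middle.
- spacer_1: bystander: small white plastic spacer ring, 27 mm wide, 24 mm high, standing. Origin under its middle.
- spacer_2: bystander: small white plastic spacer ring, 27 mm wide, 24 mm high, standing. Origin under its middle.
- spacer_3: bystander: small white plastic spacer ring, 27 mm wide, 24 mm high, standing. Origin under its middle.
- marker_pen: bystander: light marker pen 127 mm long, lying. Origin under its middle.
- glue_bottle: bystander: glue bottle 44 mm wide, 125 mm high, standing. Origin under its middle.
- emery_roll: bystander: brown roll of emery cloth, 52 mm. Origin under its middle.
- awl: bystander: awl 148 mm long with a wooden handle, lying. Origin under its middle.
There are look-alikes about, which are no part of the job. Leave any red look-alike of the large_sleeve alone.

How it is judged:
On the way, in this order (a step that is already met when the one before it is completed fails the run):
1. the large sleeve has been lifted off its peg, clear of the turned-up tip (x of large_sleeve in the frame of peg_rail below -0.134 m and height (world z) of large_sleeve above 0.06 m and contact force between large_sleeve and peg_rail below 0.05 N), for 0.1 s.
2. it lies lengthwise in the V (y of large_sleeve in the frame of jig_seat between -0.0025 and 0.0025 m and z of large_sleeve in the frame of jig_seat between -0.0025 and 0.0025 m and angle between the x axis of large_sleeve and the x axis of jig_seat, either way round below 0.06 rad and x of large_sleeve in the frame of jig_seat between -0.06 and 0.06 m), for 0.2 s.
At the end, for the whole second after the job is handed in: the large sleeve lies in the V (2.5 mm sideways and in height, 0.06 rad), within 3 mm of the end stop, at rest, pressed by the fingers so that each face of the V carries over 5 N (its weight alone gives about 2.5 N); other sleeves and bystanders within 30 mm of their starts (y of large_sleeve in the frame of jig_seat between -0.0025 and 0.0025 m and z of large_sleeve in the frame of jig_seat between -0.0025 and 0.0025 m and angle between the x axis of large_sleeve and the x axis of jig_seat, either way round below 0.06 rad and x of large_sleeve in the frame of jig_seat between -0.003 and 0.003 m and contact force between large_sleeve and v_left above 5 N and contact force between large_sleeve and v_right above 5 N and contact force between large_sleeve and the fingers above 3 N and linear speed of large_sleeve below 0.01 m/s and distance of each of narrow_sleeve, short_sleeve, block_walnut, spacer_1, spacer_2, spacer_3, marker_pen, glue_bottle, emery_roll, awl from where it was at the start of the episode below 0.03 m); the arm keeps its last pose, push and grip.
It fails at once if one of the other sleeves or a bystander was moved by 30 mm or more (distance of any of narrow_sleeve, short_sleeve, block_walnut, spacer_1, spacer_2, spacer_3, marker_pen, glue_bottle, emery_roll, awl from where it was at the start of the episode above 0.03 m).
It also fails if it takes over 38 s, if anything falls off the work surface, if the arm or the gripper's body presses on something with over 40 N, if the wrist force passes 120 N, or if a joint passes its speed limit or range.

ROBOT

A 6-joint arm with a two-finger parallel gripper is mounted at the origin on a cart in front of the work surface, level with it; the furniture and walls round the work are solid. World frame = base frame: x ahead of the robot, y to its left, z up, the work surface at z = 0. Lengths are in m, angles in rad, forces in N, time in s.
With the tool pointing down it reaches from about 0.3 to 0.775 m from the base axis. Payload 14.6 kg.
Tool frame: the origin (TCP) lies between the finger pads; the fingertips stand env.tips_ahead ahead of it and the grasp point (between the pads) lies 8 mm behind it (env.tips_ahead is the distance from the TCP to the fingertips, in m); z points along the fingers, y is the line along which they close (so a half turn about z gives the same grasp; the last joint's range is limited). The gripper opens to 85 mm and grips with 20 to 120 N. Pads are 22 mm wide; open, the fingers measure 114 mm over their backs; the gripper's body (76 mm by 85 mm) begins 54 mm behind the grasp point. The pads swing forward as they close: fully open they stand 13 mm farther back than shut.
Start: joints at [1.128, 0.3, 1.521, -0, 1.321, -0.067], TCP at [0.202, 0.512, 0.242] pointing down, gripper open.
Joint ranges: [-3.03, 3.03], [-0.79, 2.21], [0.23, 2.52], [-1.04, 4.18], [0, 3.07], [-2.55, 2.55]. Speed limits (rad/s): [2.22, 2.22, 2.57, 3.14, 3.14, 3.14].

INTERFACE

Orientations are given as a rotation vector (axis times angle).
In Python, from workcell import env gives the robot as it stands.
- The arm moves only by the tool servo_tool, never from a script. Its argument "deltas" is a list of rows, each a list of 5 numbers: the shift along the world's x, y, z in shares of 600 mm (1.0 is 600 mm), then the turn about the world's z in parts of the range, where 1.0 means pi rad, then the opening, from -1 (shut) to 1 (fully open). In form: [[tx, ty, tz, spin, jaw], ...]. A call has 1 to 12 rows; each row is the pose to reach, as a shift and turn from the pose commanded when the call began; what a row does not reach only later rows make up. A row lasts 1/12 s, in which the tool goes at most 41.7 mm and 7.16 degrees, less where a joint would pass 70% of its speed; a pose out of reach is approached as far as the arm can. A call with a gripper value outside its range is refused whole. The fingers move at their own pace and stop on an object; "squeeze" is the grip in N (left out, the last holds). Time passes only in rows, so rows that repeat a pose let the fingers close. It gives the time, the measured TCP pose, the force, the opening and the grip force at its end, in the units of the state.
- env.observe(): the state, without advancing time (a new reading comes with each control period).
- env.capture(name): name is "side" or "top" or "wrist"; returns a dict with "image" (400x640x3 uint8, red, green, blue), "camera_matrix" (3x3 intrinsics, pixels), "R" (3x3) and "t" (3): a world point X has camera coordinates R X + t. Camera axes: x right, y down, z forward; pixel columns grow to the right and rows downward; lengths in m; the calibration is good to about 2 mm. A picture is of the moment at which its call begins. There is no depth.
- env.job_done(): hands the job in; it is judged then, once.
The state is a dict: "t": time; "joint_positions": joint angles; "joint_vel": joint speeds; "joint_torque": joint torques, N m; "ee_pos": TCP position; "eef_rot": TCP orientation; "ft_force": force on the tool from outside, world axes, zero at the start; "moment": the same for the moment, N m; "finger_gap": finger opening in m; "grip_force": force on a finger pad.
Only numpy, scipy, OpenCV 4.12 (cv2) and the standard library are available. Lean on these libraries where they do the work, as an engineer would, in place of code of your own. Each camera call takes 0.05 s, during which the arm holds its last target. There are 200 camera calls.

## Working session

There is one attempt and no reset: what is moved stays moved. The work goes in short steps, Python scripts to look and compute and a tool call to move; the robot and the scene stay as the last step left them, time stands still between calls to the robot, and variables do not carry over. Pictures are saved under pics/ and viewed, at most 10 in all, crops included, and the job is handed in when it is done.

Besides the shell and the picture viewer there is one more tool, called after ">>>" as name(argument=value, ...), one argument or row to a line, values as JSON. servo_tool: Moves the arm, as the interface text tells. Its arguments: {"type":"object","properties":{"deltas":{"type":"array","items":{"type":"array","items":{"type":"number"}}},"squeeze":{"type":"number"}},"required":["deltas"]}

```bash
mkdir -p pics; python3 - <<'E'
from workcell import env
import cv2,numpy as np,pickle
s=env.observe(); print(s['t'],s['ee_pos'],s['eef_rot'],s['ft_force'],s['finger_gap'],env.tips_ahead)
d={}
for n in ('side','top'):
    c=env.capture(n); d[n]=c; cv2.imwrite(f'pics/{n}0.png',c['image'][:,:,::-1])
    print(n,c['camera_matrix'].tolist(),(-c['R'].T@c['t']).round(3),c['R'].round(3).tolist())
pickle.dump(d,open('cap0.pkl','wb'))
E
```

```text
0.0 [0.20175072 0.51140644 0.24169216] [-5.86751103e-01 -3.08598333e+00  1.89528520e-03] [-0.52362824  0.71563942  0.04922877] 0.08536567381334118 0.011
side [[491.82348872622964, 0.0, 314.446099445352], [0.0, 491.82348872622964, 209.58942647895915], [0.0, 0.0, 1.0]] [-0.132  1.351  0.874] [[-0.897, -0.443, -0.001], [-0.204, 0.414, -0.887], [0.393, -0.795, -0.461]]
top [[504.24814640979264, 0.0, 323.27539349075903], [0.0, 504.24814640979264, 197.6785457341039], [0.0, 0.0, 1.0]] [ 0.08  -0.156  1.817] [[0.448, -0.894, 0.006], [-0.861, -0.434, -0.267], [0.241, 0.114, -0.964]]
```

View pics/side0.png

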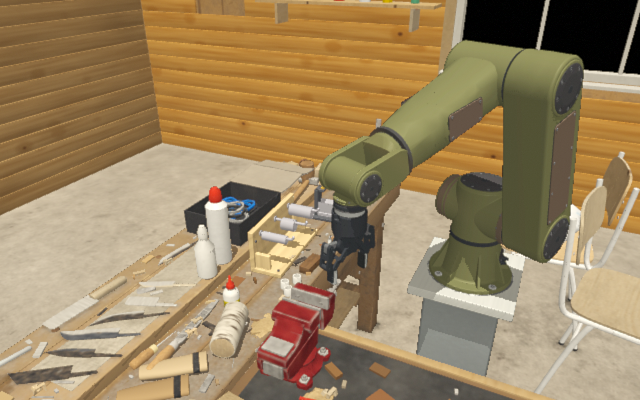

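View pics/top0.png

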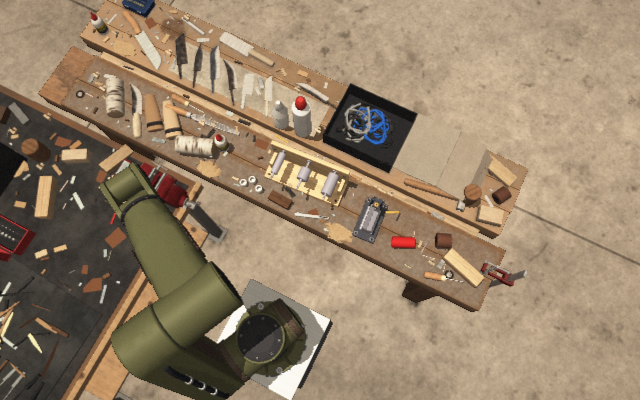

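The side view is partly blocked by the hand, with sleeves around (275-310, 210-240). The top view shows three sleeves on the rail at about (277,158), (304,173) and (330,183). The jig is at (370,218) and the red look-alike at (403,242). I'll enlarge both areas.

```bash
python3 - <<'E'
import cv2,numpy as np
t=cv2.imread('pics/top0.png');s=cv2.imread('pics/side0.png')
a=cv2.resize(t[135:255,240:400],None,fx=5,fy=5,interpolation=cv2.INTER_CUBIC)
cv2.imwrite('pics/c1.png',a)
b=cv2.resize(s[170:290,235:355],None,fx=5,fy=5,interpolation=cv2.INTER_CUBIC)
cv2.imwrite('pics/c2.png',b)
E
```

```text
(no output)
```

View pics/c1.png

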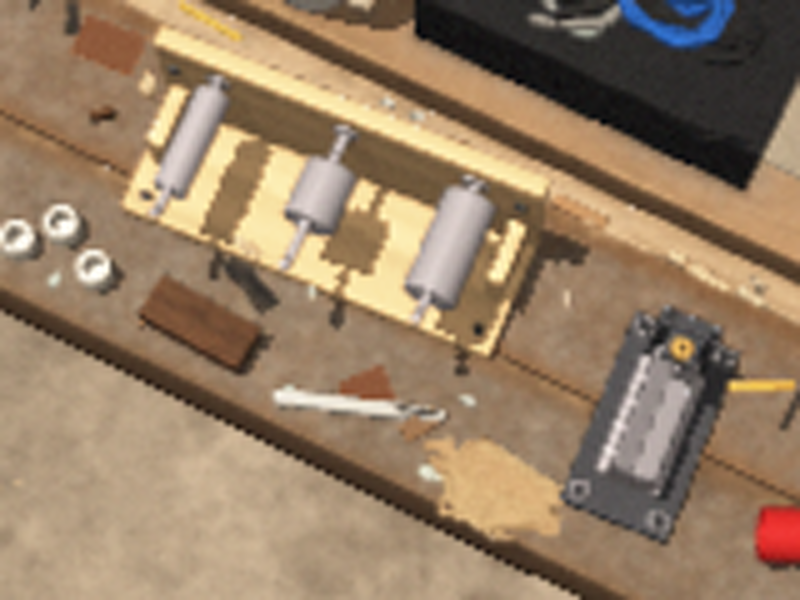

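View pics/c2.png

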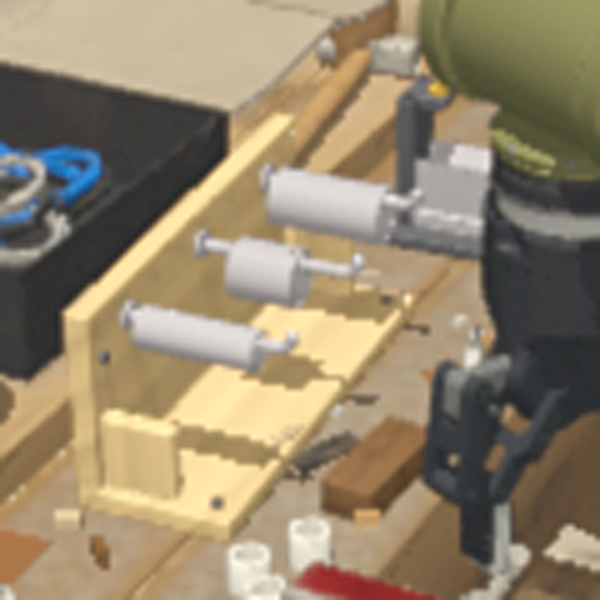

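Four things could be mistaken for the target, at these top-image pixels: narrow sleeve (278,163), short sleeve (304,174), large sleeve (330,184) and the red look-alike (403,242). The one at (330,184) is both wide and long, so it is the large sleeve. It hangs on the rail's right peg, nearest the jig. Next come rough positions.

```bash
cat > h.py <<'E'
import numpy as np
def ray(c,u,v,z):
    o=-c['R'].T@c['t']; d=c['R'].T@np.linalg.solve(c['camera_matrix'],[u,v,1.]); return o+d*(z-o[2])/d[2]
def proj(c,X):
    p=(np.atleast_2d(X)@c['R'].T+c['t'])@c['camera_matrix'].T; return p[:,:2]/p[:,2:]
E
python3 - <<'E'
import pickle,numpy as np
from h import *
c=pickle.load(open('cap0.pkl','rb'))['top']
P=lambda x,y,z:ray(c,240+x/5-.5+.1,135+y/5-.5+.1,z).round(4)
for n,x,y,z in [('footL',125,207,.016),('footR',492,355,.016),('boardL',165,30,.14),('boardR',547,185,.14),('lg far',468,183,.125),('lg near',433,303,.125),('j1',640,308,.01),('j2',568,497,.01),('j3',665,540,.01),('j4',738,365,.01),('bush',682,348,.116),('pegtipR',418,318,.124),('red',783,535,.02),('wal',200,325,.024)]: print(n,P(x,y,z))
E
```

```text
footL [0.5073 0.2921 0.016 ]
footR [ 0.5282 -0.0042  0.016 ]
boardL [0.6071 0.2988 0.14  ]
boardR [0.625  0.0052 0.14  ]
lg far [0.6061 0.0572 0.125 ]
lg near [0.5162 0.0399 0.125 ]
j1 [ 0.6117 -0.0862  0.01  ]
j2 [ 0.4586 -0.1005  0.01  ]
j3 [ 0.4616 -0.1772  0.01  ]
j4 [ 0.6047 -0.1698  0.01  ]
bush [ 0.5675 -0.1289  0.116 ]
pegtipR [0.502  0.0445 0.124 ]
red [ 0.5012 -0.2518  0.02  ]
wal [0.4499 0.1973 0.024 ]
```

Careful with the scale: shifts go in shares of 600 mm and turns go in shares of pi rad. That gives: -415 mm / 600 = -0.6917, -100 mm / 600 = -0.1667, 0.28 rad / 3.1416 = 0.0891.

>>> servo_tool(
  deltas=[
    [0.0333, -0.05, 0.0333, 0.0159, 1],
    [0.0667, -0.1083, 0.0667, 0.0382, 1],
    [0.1, -0.1667, 0.1, 0.0637, 1],
    [0.13, -0.225, 0.125, 0.0891, 1],
    [0.16, -0.2833, 0.15, 0.1146, 1],
    [0.19, -0.3417, 0.1667, 0.142, 1],
    [0.22, -0.4, 0.1667, 0.142, 1],
    [0.25, -0.4583, 0.1667, 0.142, 1],
    [0.2833, -0.5167, 0.1667, 0.142, 1],
    [0.3167, -0.575, 0.1667, 0.142, 1],
    [0.35, -0.6333, 0.1667, 0.142, 1],
    [0.3833, -0.6917, 0.1667, 0.142, 1],
  ],
)

```text
t: 1.1
ee_pos: [0.4323, 0.0946, 0.3423]
eef_rot: [-0.11, 3.14, 0.0]
ft_force: [1.1, 0.9, 0.6]
finger_gap: 0.0852
grip_force: 0.0
```

Scaled: -60 mm / 600 = -0.1, -35 mm / 600 = -0.0583.

>>> servo_tool(
  deltas=[
    [0.0333, -0.0583, 0, 0, 1],
    [0.05, -0.1, 0, 0, 1],
    [0.05, -0.1, 0, 0, 1],
    [0.05, -0.1, 0, 0, 1],
  ],
)

```text
t: 1.43
ee_pos: [0.462, 0.0356, 0.3417]
eef_rot: [0.106, -3.139, -0.0]
ft_force: [-0.5, -0.6, 0.2]
finger_gap: 0.0852
grip_force: 0.0
```

```bash
cat > cap.py <<'E'
import sys,cv2,pickle
from workcell import env
s=env.observe(); print(s['t'],s['ee_pos'].round(4) if hasattr(s['ee_pos'],'round') else s['ee_pos'],s['eef_rot'],s['ft_force'])
k=sys.argv[1]; c={n:env.capture(n) for n in sys.argv[2:]}
c['s']=s; pickle.dump(c,open(k+'.pkl','wb'))
for n in sys.argv[2:]:
    cv2.imwrite(f'pics/{k}_{n}.png',c[n]['image'][:,:,::-1]); print(n,(-c[n]['R'].T@c[n]['t']).round(3))
E
python3 cap.py w1 wrist
```

```text
1.4333 [0.462  0.0356 0.3417] [ 1.06164815e-01 -3.13856376e+00 -2.27254983e-04] [-0.53769413 -0.63026511  0.24147965]
wrist [0.388 0.03  0.473]
```

View pics/w1_wrist.png

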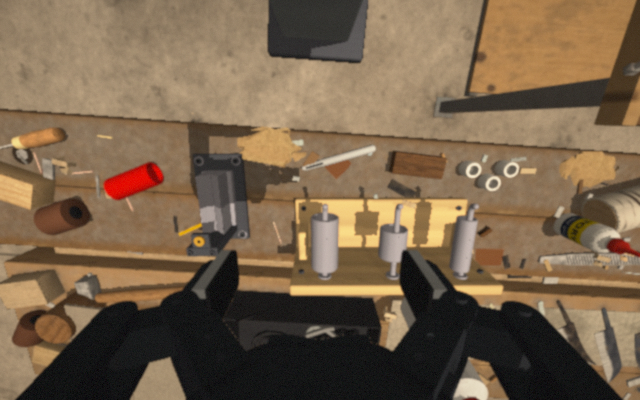

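The wrist view shows the large sleeve at about (325,245) with its tip at (323,208). The jig plate spans (195-247, 155-255) with the bush at (199,241). I'll enlarge that area to pick features.

```bash
python3 - <<'E'
import cv2
i=cv2.imread('pics/w1_wrist.png')[145:305,180:360]
cv2.imwrite('pics/c3.png',cv2.resize(i,(720,640),interpolation=cv2.INTER_CUBIC)[:600])
E
```

```text
(no output)
```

View pics/c3.png

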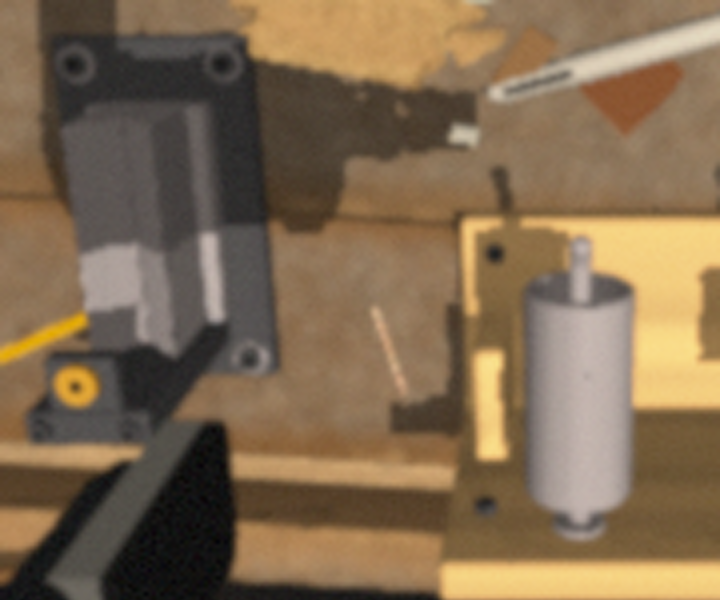

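```bash
python3 - <<'E'
import pickle,numpy as np
from h import *
c=pickle.load(open('w1.pkl','rb'))['wrist']
P=lambda x,y,z:ray(c,180+(x+.5)/4-.5,145+(y+.5)/4-.5,z).round(4)
for n,x,y,z in [('ax near',580,285,.103),('ax far',580,505,.103),('top near',579,293,.123),('pegtip',581,243,.124),('top far',577,512,.123),('footR',462,214,.016),('j1',55,37,.01),('j2',244,37,.01),('j4',277,372,.01),('bush',75,387,.116),('Vtop nearL',66,112,.064),('Vtop nearR',209,103,.064),('Vtop farR',226,322,.064),('valley near',143,105,.047),('valley mid',160,240,.047)]: print(n,P(x,y,z))
p=ray(c,297-.0,199,.016),ray(c,473,199,.016); print(p)
E
```

```text
ax near [0.5202 0.0479 0.103 ]
ax far [0.6085 0.0545 0.103 ]
top near [0.516  0.0469 0.123 ]
pegtip [0.4979 0.0462 0.124 ]
top far [0.5995 0.0523 0.123 ]
footR [ 0.5222 -0.0011  0.016 ]
j1 [ 0.4588 -0.174   0.01  ]
j2 [ 0.4535 -0.0955  0.01  ]
j4 [ 0.6047 -0.0825  0.01  ]
bush [ 0.5658 -0.128   0.116 ]
Vtop nearL [ 0.4784 -0.1478  0.064 ]
Vtop nearR [ 0.4714 -0.0942  0.064 ]
Vtop farR [ 0.5592 -0.0895  0.064 ]
valley near [ 0.4774 -0.1251  0.047 ]
valley mid [ 0.5324 -0.1205  0.047 ]
(array([0.52357875, 0.0021933 , 0.016     ]), array([0.50294471, 0.3056249 , 0.016     ]))
```

Scaled: -170 mm / 600 = -0.2833, -160 mm / 600 = -0.2667.

>>> servo_tool(
  deltas=[
    [0, -0.0667, -0.0167, 0, 1],
    [-0.0167, -0.1333, -0.0333, 0, 1],
    [-0.0333, -0.2, -0.05, 0, 1],
    [-0.0333, -0.2667, -0.0667, 0, 1],
    [-0.0333, -0.2833, -0.0667, 0, 1],
    [-0.0333, -0.2833, -0.0667, 0, 1],
    [-0.0333, -0.2833, -0.0667, 0, 1],
  ],
)

```text
t: 2.07
ee_pos: [0.4419, -0.1326, 0.3025]
eef_rot: [-0.11, 3.14, 0.0]
ft_force: [0.5, 0.8, 0.2]
finger_gap: 0.0855
grip_force: 0.0
```

```bash
python3 cap.py w2 wrist; python3 - <<'E'
import cv2,pickle
from h import *
c=pickle.load(open('w2.pkl','rb'))['wrist']
p=proj(c,[[.46,-.135,.05],[.53,-.13,.05],[.57,-.128,.1]]);print(p)
i=cv2.imread('pics/w2_wrist.png')
u0,v0=int(p[1,0])-100,max(0,int(p[1,1])-75); print(u0,v0)
cv2.imwrite('pics/c4.png',cv2.resize(i[v0:v0+150,u0:u0+200],(800,600),interpolation=cv2.INTER_CUBIC))
E
```

```text
2.0667 [ 0.4419 -0.1326  0.3025] [-1.10197782e-01  3.13952913e+00  4.16555332e-04] [0.5280631  0.8295387  0.23571576]
wrist [ 0.368 -0.138  0.434]
[[316.1418055  185.31738331]
 [316.30403503 230.81395407]
 [315.49457613 272.11072173]]
216 155
```

View pics/c4.png

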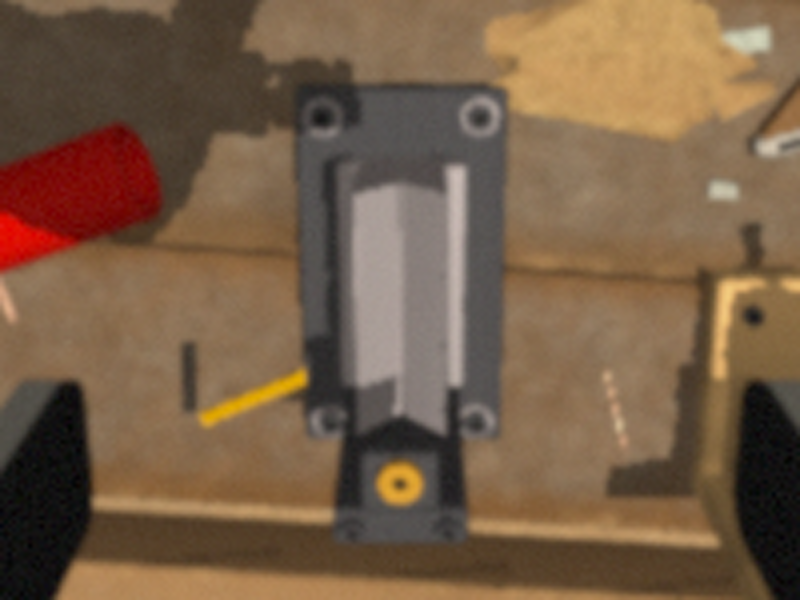

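Now looking square onto the jig: the valley runs from (403,190) to (400,410) in the crop, and the bush is at (400,484). The plate corners are at (297,87), (506,87), (308,437) and (498,437).

```bash
python3 - <<'E'
import pickle,numpy as np
from h import *
c=pickle.load(open('w2.pkl','rb'))['wrist']
P=lambda x,y,z:ray(c,216+(x+.5)/4-.5,155+(y+.5)/4-.5,z).round(4)
for n,x,y,z in [('nL',297,87,.01),('nR',506,87,.01),('fL',308,437,.01),('fR',498,437,.01),('val n',403,190,.047),('val f',400,410,.047),('topL',352,290,.064),('topR',447,290,.064),('bush',400,484,.116),('stL',335,541,.112),('stR',466,541,.112),('armfreeL',362,452,.114),('armfreeR',439,452,.114)]: print(n,P(x,y,z))
E
```

```text
nL [ 0.4582 -0.1766  0.01  ]
nR [ 0.4524 -0.0952  0.01  ]
fL [ 0.6111 -0.1657  0.01  ]
fR [ 0.6054 -0.084   0.01  ]
val n [ 0.4859 -0.1329  0.047 ]
val f [ 0.5756 -0.128   0.047 ]
topL [ 0.5196 -0.1489  0.064 ]
topR [ 0.5172 -0.1148  0.064 ]
bush [ 0.5655 -0.128   0.116 ]
stL [ 0.5914 -0.1483  0.112 ]
stR [ 0.5883 -0.1041  0.112 ]
armfreeL [ 0.5558 -0.1411  0.114 ]
armfreeR [ 0.554 -0.116  0.114]
```

>>> servo_tool(
  deltas=[
    [0.0333, 0.0583, 0, 0, 1],
    [0.0717, 0.1167, -0.0167, 0, 1],
    [0.11, 0.175, -0.0333, 0, 1],
    [0.1483, 0.2333, -0.0667, 0, 1],
    [0.1867, 0.2917, -0.1, 0, 1],
    [0.1917, 0.3033, -0.1417, 0, 1],
    [0.1917, 0.3033, -0.175, 0, 1],
    [0.1917, 0.3033, -0.1833, 0, 1],
    [0.1917, 0.3033, -0.1833, 0, 1],
    [0.1917, 0.3033, -0.1833, 0, 1],
  ],
)

```text
t: 2.95
ee_pos: [0.557, 0.0492, 0.1938]
eef_rot: [-0.111, 3.138, -0.0]
ft_force: [0.1, -0.0, 0.1]
finger_gap: 0.0852
grip_force: 0.0
```

```bash
python3 cap.py w3 wrist; python3 - <<'E'
import cv2,pickle
from h import *
c=pickle.load(open('w3.pkl','rb'))['wrist']
i=cv2.imread('pics/w3_wrist.png')
cv2.imwrite('pics/c5.png',i)
E
```

```text
2.95 [0.557  0.0492 0.1938] [-1.11230262e-01  3.13801916e+00 -6.70519109e-06] [ 0.06123428 -0.0374517   0.12784049]
wrist [0.483 0.044 0.325]
```

View pics/w3_wrist.png

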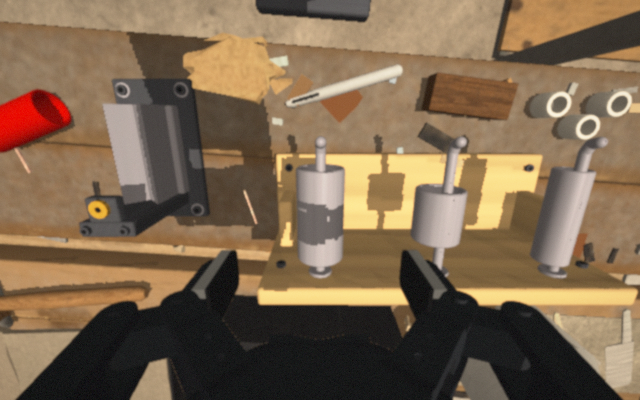

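The sleeve axis at u≈321 is midway between the fingers (238 and 400), so it is centred. Going down to grip.

Scaled: -99 mm / 600 = -0.165, -97 mm / 600 = -0.1617.

>>> servo_tool(
  deltas=[
    [0, 0, -0.05, 0, 1],
    [0, 0, -0.1, 0, 1],
    [0, 0, -0.1417, 0, 1],
    [0, 0, -0.1617, 0, 1],
    [0, 0, -0.165, 0, 1],
    [0, 0, -0.165, 0, 1],
    [0, 0, -0.165, 0, -1],
    [0, 0, -0.165, 0, -1],
    [0, 0, -0.165, 0, -1],
    [0, 0, -0.165, 0, -1],
    [0, 0, -0.165, 0, -1],
    [0, 0, -0.165, 0, -1],
  ],
  squeeze=60,
)

```text
t: 4.0
ee_pos: [0.5573, 0.0486, 0.0945]
eef_rot: [-0.11, 3.138, -0.0]
ft_force: [-2.5, -0.4, 7.4]
finger_gap: 0.0389
grip_force: 59.6
```

>>> servo_tool(
  deltas=[
    [0, 0, 0, 0, -1],
    [0, 0, 0, 0, -1],
    [0, 0, 0, 0, -1],
    [0, 0, 0, 0, -1],
  ],
)

```text
t: 4.33
ee_pos: [0.5573, 0.0486, 0.0945]
eef_rot: [-0.11, 3.138, -0.0]
ft_force: [-2.9, -0.6, 7.5]
finger_gap: 0.0383
grip_force: 59.6
```

Scaled: 16 mm / 600 = 0.0267, 15 mm / 600 = 0.025.

>>> servo_tool(
  deltas=[
    [0, 0, 0.0083, 0, -1],
    [0, 0, 0.0167, 0, -1],
    [0, 0, 0.025, 0, -1],
    [0, 0, 0.0267, 0, -1],
    [0, 0, 0.0267, 0, -1],
    [0, 0, 0.0267, 0, -1],
  ],
)

```text
t: 4.83
ee_pos: [0.5568, 0.0486, 0.1092]
eef_rot: [0.11, -3.14, 0.0]
ft_force: [-0.1, -0.3, -2.8]
finger_gap: 0.0387
grip_force: 60.8
```

```bash
python3 cap.py w4 wrist side
```

```text
4.8333 [0.5568 0.0486 0.1092] [ 1.10258511e-01 -3.13959815e+00  2.76958651e-05] [-0.11485134 -0.26021511 -2.76035729]
wrist [0.483 0.043 0.24 ]
side [-0.132  1.351  0.874]
```

View pics/w4_wrist.png

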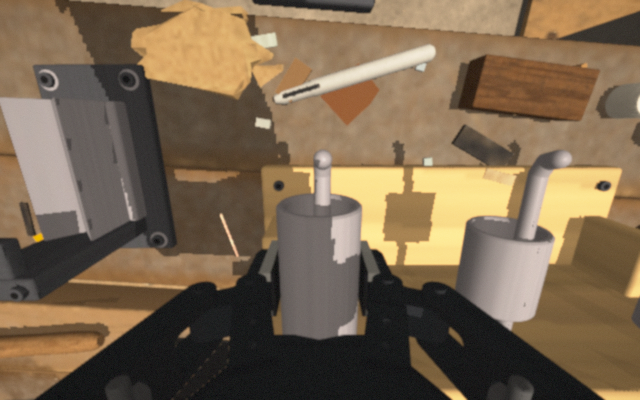

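Held and hanging free (fz ≈ -2.8 N), sleeve end at (320,197) clear of the peg. Drawing it off.

Scaled: -125 mm / 600 = -0.2083, -115 mm / 600 = -0.1917.

>>> servo_tool(
  deltas=[
    [-0.0167, -0.0017, 0, 0, -1],
    [-0.0417, -0.0033, 0, 0, -1],
    [-0.0667, -0.005, 0, 0, -1],
    [-0.0917, -0.0067, 0, 0, -1],
    [-0.1167, -0.0083, 0, 0, -1],
    [-0.1417, -0.01, 0, 0, -1],
    [-0.1667, -0.0117, 0, 0, -1],
    [-0.1917, -0.0133, 0, 0, -1],
    [-0.2083, -0.015, 0, 0, -1],
    [-0.2083, -0.015, 0, 0, -1],
    [-0.2083, -0.015, 0, 0, -1],
    [-0.2083, -0.015, 0, 0, -1],
  ],
)

```text
t: 5.93
ee_pos: [0.4325, 0.0396, 0.1094]
eef_rot: [-0.11, 3.139, -0.0]
ft_force: [0.0, -1.6, -1.8]
finger_gap: 0.0389
grip_force: 60.8
```

>>> servo_tool(
  deltas=[
    [0, -0.0167, 0.0167, 0, -1],
    [0, -0.05, 0.0333, 0, -1],
    [0, -0.0917, 0.0333, 0, -1],
    [0, -0.1333, 0.0333, 0, -1],
    [0, -0.175, 0.0333, 0, -1],
    [0.0167, -0.2167, 0.0333, 0, -1],
    [0.0417, -0.25, 0.0333, 0, -1],
    [0.0667, -0.275, 0.0333, 0, -1],
    [0.0833, -0.2883, 0.025, 0, -1],
    [0.0883, -0.2883, 0.0167, 0, -1],
    [0.0883, -0.2883, 0.0167, 0, -1],
    [0.0883, -0.2883, 0.0167, 0, -1],
  ],
)

```text
t: 6.93
ee_pos: [0.4844, -0.1331, 0.119]
eef_rot: [0.111, -3.138, -0.001]
ft_force: [0.0, -0.1, -2.8]
finger_gap: 0.0384
grip_force: 61.0
```

```bash
python3 cap.py w5 wrist top side; python3 - <<'E'
import cv2
a=cv2.imread('pics/w5_wrist.png')
t=cv2.imread('pics/w5_top.png')[170:270,320:440]
o=cv2.hconcat([cv2.resize(a[:,160:480],(400,500),interpolation=cv2.INTER_CUBIC),cv2.resize(t,(400,333),interpolation=cv2.INTER_CUBIC)[:500] if 0 else cv2.copyMakeBorder(cv2.resize(t,(400,333)),0,167,0,0,cv2.BORDER_CONSTANT)])
cv2.imwrite('pics/c6.png',o)
E
```

```text
6.9333 [ 0.4844 -0.1331  0.119 ] [ 1.10520622e-01 -3.13844802e+00 -7.76431869e-04] [ 0.0157713  -0.14204853 -2.84996362]
wrist [ 0.411 -0.139  0.25 ]
top [ 0.08  -0.156  1.817]
side [-0.132  1.351  0.874]
```

View pics/c6.png

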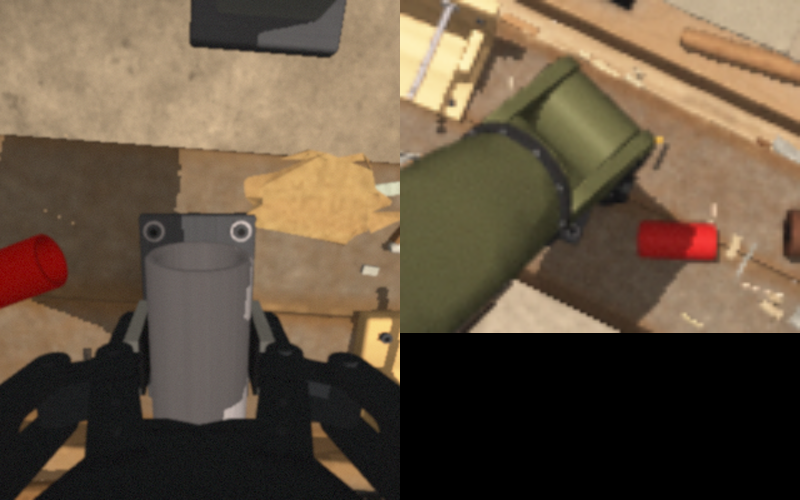

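The sleeve is held straight, its mid column matching the jig plate's (both 198 in the crop). Lowering with force checks.

Scaled: -48 mm / 600 = -0.08, -46 mm / 600 = -0.0767.

>>> servo_tool(
  deltas=[
    [0, -0.0008, -0.02, 0, -1],
    [0, -0.0008, -0.04, 0, -1],
    [0, -0.0008, -0.0567, 0, -1],
    [0, -0.0008, -0.07, 0, -1],
    [0, -0.0008, -0.0767, 0, -1],
    [0, -0.0008, -0.08, 0, -1],
    [0, -0.0008, -0.08, 0, -1],
    [0, -0.0008, -0.08, 0, -1],
  ],
)

```text
t: 7.75
ee_pos: [0.4851, -0.1339, 0.0716]
eef_rot: [-0.11, 3.139, -0.0]
ft_force: [-0.1, 0.4, -2.7]
finger_gap: 0.039
grip_force: 61.0
```

Scaled: -2 mm / 600 = -0.0033, -1 mm / 600 = -0.0017.

>>> servo_tool(
  deltas=[
    [0, 0, -0.0017, 0, -1],
    [0, 0, -0.0033, 0, -1],
    [0, 0, -0.0033, 0, -1],
    [0, 0, -0.0033, 0, -1],
  ],
)

```text
t: 8.08
ee_pos: [0.4849, -0.1339, 0.0694]
eef_rot: [-0.11, 3.14, -0.0]
ft_force: [0.4, -0.3, -3.0]
finger_gap: 0.0389
grip_force: 61.0
```

Scaled: -1 mm / 600 = -0.0017.

>>> servo_tool(
  deltas=[
    [0, 0, -0.0017, 0, -1],
    [0, 0, -0.0017, 0, -1],
    [0, 0, -0.0017, 0, -1],
  ],
)

```text
t: 8.33
ee_pos: [0.4848, -0.1339, 0.0682]
eef_rot: [0.11, -3.14, -0.0]
ft_force: [-0.2, 0.4, -1.9]
finger_gap: 0.0386
grip_force: 61.0
```

Scaled: -1 mm / 600 = -0.0017.

>>> servo_tool(
  deltas=[
    [0, 0, -0.0017, 0, -1],
    [0, 0, -0.0017, 0, -1],
    [0, 0, -0.0017, 0, -1],
  ],
)

```text
t: 8.58
ee_pos: [0.4848, -0.1339, 0.0672]
eef_rot: [0.11, -3.14, -0.0]
ft_force: [-0.4, 0.0, -2.7]
finger_gap: 0.0385
grip_force: 61.0
```

Scaled: -1 mm / 600 = -0.0017.

>>> servo_tool(
  deltas=[
    [0, 0, -0.0017, 0, -1],
    [0, 0, -0.0017, 0, -1],
    [0, 0, -0.0017, 0, -1],
  ],
)

```text
t: 8.83
ee_pos: [0.4851, -0.1341, 0.0665]
eef_rot: [-0.11, 3.139, -0.001]
ft_force: [0.5, -2.8, 0.6]
finger_gap: 0.0383
grip_force: 61.3
```

Scaled: -1 mm / 600 = -0.0017.

>>> servo_tool(
  deltas=[
    [0, 0, -0.0017, 0, -1],
    [0, 0, -0.0017, 0, -1],
    [0, 0, -0.0017, 0, -1],
  ],
)

```text
t: 9.08
ee_pos: [0.4852, -0.1342, 0.0663]
eef_rot: [-0.11, 3.139, -0.001]
ft_force: [-5.6, -1.8, 13.1]
finger_gap: 0.0386
grip_force: 62.7
```

Contact came at the expected height, with only a small side force. Sliding towards the stop with light pressure.

Scaled: 43 mm / 600 = 0.0717, 39 mm / 600 = 0.065.

>>> servo_tool(
  deltas=[
    [0, 0, 0.0012, 0, -1],
    [0.0067, 0.0002, 0.0012, 0, -1],
    [0.015, 0.0007, 0.0012, 0, -1],
    [0.0233, 0.0013, 0.0012, 0, -1],
    [0.0317, 0.0018, 0.0012, 0, -1],
    [0.04, 0.0025, 0.0012, 0, -1],
    [0.0483, 0.0032, 0.0012, 0, -1],
    [0.0567, 0.0037, 0.0012, 0, -1],
    [0.065, 0.0043, 0.0012, 0, -1],
    [0.0717, 0.0048, 0.0012, 0, -1],
    [0.0717, 0.0048, 0.0012, 0, -1],
    [0.0717, 0.0048, 0.0012, 0, -1],
  ],
)

```text
t: 10.08
ee_pos: [0.5288, -0.131, 0.0666]
eef_rot: [-0.11, 3.138, -0.001]
ft_force: [1.9, -0.3, 4.1]
finger_gap: 0.0387
grip_force: 61.8
```

Scaled: 3 mm / 600 = 0.005, 2 mm / 600 = 0.0033.

>>> servo_tool(
  deltas=[
    [0.0017, 0.0002, 0, 0, -1],
    [0.0033, 0.0002, 0, 0, -1],
    [0.005, 0.0003, 0, 0, -1],
    [0.005, 0.0003, 0, 0, -1],
    [0.005, 0.0003, 0, 0, -1],
  ],
)

```text
t: 10.5
ee_pos: [0.5311, -0.1308, 0.0665]
eef_rot: [-0.11, 3.139, -0.0]
ft_force: [-3.7, -0.6, 8.3]
finger_gap: 0.0389
grip_force: 62.2
```

Scaled: 1.5 mm / 600 = 0.0025, 0.7 mm / 600 = 0.0012.

>>> servo_tool(
  deltas=[
    [0.0012, 0, 0, 0, -1],
    [0.0025, 0.0002, 0, 0, -1],
    [0.0025, 0.0002, 0, 0, -1],
    [0.0025, 0.0002, 0, 0, -1],
  ],
)

```text
t: 10.83
ee_pos: [0.5326, -0.1307, 0.0665]
eef_rot: [-0.11, 3.139, -0.0]
ft_force: [-4.9, -0.3, 9.1]
finger_gap: 0.039
grip_force: 62.2
```

Scaled: 1.5 mm / 600 = 0.0025, 0.7 mm / 600 = 0.0012.

>>> servo_tool(
  deltas=[
    [0.0012, 0, 0, 0, -1],
    [0.0025, 0.0002, 0, 0, -1],
    [0.0025, 0.0002, 0, 0, -1],
    [0.0025, 0.0002, 0, 0, -1],
  ],
)

```text
t: 11.17
ee_pos: [0.534, -0.1306, 0.0665]
eef_rot: [0.11, -3.14, 0.0]
ft_force: [-5.5, -0.1, 10.0]
finger_gap: 0.0385
grip_force: 62.3
```

Scaled: 1.5 mm / 600 = 0.0025, 0.7 mm / 600 = 0.0012.

>>> servo_tool(
  deltas=[
    [0.0012, 0, 0, 0, -1],
    [0.0025, 0.0002, 0, 0, -1],
    [0.0025, 0.0002, 0, 0, -1],
    [0.0025, 0.0002, 0, 0, -1],
  ],
)

```text
t: 11.5
ee_pos: [0.534, -0.1306, 0.0665]
eef_rot: [0.11, -3.136, -0.001]
ft_force: [-19.5, -0.8, 18.9]
finger_gap: 0.0388
grip_force: 63.3
```

Scaled: 1 mm / 600 = 0.0017, 0.5 mm / 600 = 0.0008.

>>> servo_tool(
  deltas=[
    [0.0008, 0, 0, 0, -1],
    [0.0017, 0.0002, 0, 0, -1],
    [0.0017, 0.0002, 0, 0, -1],
    [0.0017, 0.0002, 0, 0, -1],
  ],
)

```text
t: 11.83
ee_pos: [0.534, -0.1306, 0.0665]
eef_rot: [0.11, -3.133, -0.001]
ft_force: [-28.9, -1.5, 25.4]
finger_gap: 0.0391
grip_force: 63.9
```

The stop has been reached: x holds at 0.534 while fx climbs. I'll ease the forward push and press down.

Scaled: -1.4 mm / 600 = -0.0023, -1.2 mm / 600 = -0.002.

>>> servo_tool(
  deltas=[
    [-0.0008, 0, -0.0012, 0, -1],
    [-0.002, -0.0002, -0.0023, 0, -1],
    [-0.002, -0.0002, -0.0023, 0, -1],
    [-0.002, -0.0002, -0.0023, 0, -1],
    [-0.002, -0.0002, -0.0023, 0, -1],
  ],
)

```text
t: 12.25
ee_pos: [0.534, -0.1306, 0.0664]
eef_rot: [0.11, -3.137, -0.0]
ft_force: [-26.3, 1.7, 34.0]
finger_gap: 0.0386
grip_force: 64.9
```

```bash
python3 -c "
from workcell import env
s=env.observe()
for k in ('t','ee_pos','ft_force','moment','grip_force','joint_vel'): print(k,s[k])"
```

```text
t 12.25
ee_pos [ 0.5340241  -0.13059867  0.06635843]
ft_force [-26.26385096   1.70348321  34.03681695]
moment [0.19981089 4.00037299 0.08151478]
grip_force 64.86843381542712
joint_vel [ 0.00017492 -0.000966    0.00069838  0.00046573 -0.00146551 -0.00057269]
```

Scaled: -0.7 mm / 600 = -0.0012.

>>> servo_tool(
  deltas=[
    [-0.0012, 0, 0, 0, -1],
    [-0.0012, 0, 0, 0, -1],
    [-0.0012, 0, 0, 0, -1],
    [-0.0012, 0, 0, 0, -1],
    [-0.0012, 0, 0, 0, -1],
    [-0.0012, 0, 0, 0, -1],
  ],
)

```text
t: 12.75
ee_pos: [0.534, -0.1306, 0.0664]
eef_rot: [0.11, -3.138, 0.0]
ft_force: [-20.5, 0.8, 30.3]
finger_gap: 0.0386
grip_force: 64.4
```

Stable: 30 N down, 0.8 N sideways, and firmly against the stop.

```bash
python3 -c "
from workcell import env
print(env.job_done())"
```

```text
the job is handed in; nothing more can be done
None
```

I handed the job in with the large sleeve in the V, against the end stop, and the hand still gripping and pressing it down with about 30 N (about 1 N sideways). No verdict came back, and I judged the final seating from the force and position readings rather than a picture.

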